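# Clamp the vial block with the cam lever

### The arm

A 6-joint arm with a two-finger parallel gripper is mounted at the origin on the work surface. World frame = base frame: x ahead of the robot, y to its left, z up, the work surface at z = 0. Lengths are in m, angles in degrees, forces in N, time in s.
With the tool pointing down it reaches from about 0.3 to 0.825 m from the base axis. Payload 5.4 kg.
Tool frame: the origin (TCP) lies on the centre line of the jaws, within the pads' length; the fingertips stand 8 mm ahead of it and the grasp point (between the pads) lies 11 mm behind it (tip_extent is the distance from the TCP to the fingertips, in m); x points along the fingers, z is the direction in which the jaws open and shut, and the axes are right-handed (so a half turn about x gives the same grasp; the last joint's range is limited). The gripper opens to 92 mm and grips with 3 to 60 N. Pads are 20 mm wide; open, the fingers measure 128 mm over their backs; the gripper's body (75 mm by 189 mm) begins 69 mm behind the grasp point.
Start: joints at [62.561, 9.076, 91.501, -0, 79.423, -12.038], TCP at [0.153, 0.554, 0.223] pointing down, gripper open.
Joint ranges: [-166.64, 166.64], [-54.1, 131.32], [10.49, 154.53], [-73.88, 253.88], [9.74, 151.15], [-171.62, 171.62]. Speed limits (degrees/s): [147.25, 147.25, 180, 180, 180, 180].

### API

Orientations are given as a 3x3 rotation matrix whose columns are the frame's x, y, z axes.
In Python, from cell import * gives the robot as it stands. Calls block until the motion is done:
- reach(position, orientation): joint-space move of the TCP to a pose.
- line_to(position, frame=None, feed=0.15): straight line of the TCP; frame=None keeps the orientation; feed is the mean speed in m/s.
- move_j(angles): joint-space move.
- let_go() and close_gripper(grasp_force=None): open the fingers fully, or close them until they stop; grasp_force is the grip in N (None keeps the last).
- dwell(seconds).
- ik(position, orientation): joint angles nearest the present ones, or None.
- grab_frame(name): name is "side" or "top" or "wrist"; returns (picture, depth): 384x512x3 uint8, red, green, blue; 384x512 float32, m along the optical axis (not along the pixel's ray), 0 where there is no reading.
- camera_params(name): a dict with "vertical_fov" (degrees; the focal length in pixels is half the picture's height over the tangent of half this angle, whatever the lens; pixels are square), "cx", "cy" (the principal point, pixels), "dist" ([k1, k2, p1, p2, k3] as OpenCV has them; the pictures are not rectified), "rvec" (rotation vector, rad) and "tvec" (3), from world to camera coordinates, as OpenCV has them. Camera axes: x right, y down, z forward; pixel columns grow to the right and rows downward; lengths in m; the calibration is good to about 2 mm. A picture is of the moment at which its call begins: read the wrist's pose just before it. camera_params takes no time and is no camera call; for the wrist camera it gives the pose at the moment of the call.
A pose or a line that the arm cannot do raises IKError and nothing moves.
- finish_job(): hands the job in, once; it reports no verdict.
Readings, each from a call of its own:
- current_time(): time.
- current_joint_positions(): joint angles.
- current_qvel(): joint speeds.
- current_tau(): joint torques, N m.
- current_tool_pos(): TCP position.
- current_eef_rot(): TCP orientation.
- current_wrist_force(): force on the tool from outside, world axes, zero at the start.
- current_ft_torque(): the same for the moment, N m.
- current_opening(): finger opening in m.
Only numpy, scipy, OpenCV 4.12 (cv2) and the standard library are available. Lean on these libraries where they do the work, as an engineer would, in place of code of your own. Each camera call takes 0.05 s, during which the arm holds its last target.

### The job

On the fume-hood bench stand two cam clamps, and one of them holds an aluminium block of vials that still lies loose in it. Swing that clamp's lever round by its wooden knob until the cam has taken up the gap and the block has pushed the sprung jaw about half way into its slot, without ever driving the jaw right up against its housing, then let go. Do not shift the lever of the empty clamp.

Things in the scene. Friction and masses are not known exactly. Their poses are not given: they have to be found in the camera images.
- clamp_cam (a joint): lever angle (rad) of the clamp holding the block: starts 0 to 0.35 (open), grows as the lever swings counter-clockwise seen from above; stop at 2.5. The cam (56 mm disc, 18 mm off-centre) slides the block up to the jaw, then 0.1 rad moves the jaw 1.3 to 1.8 mm; half travel lies at 1.05 to 1.65 rad, as the jaw housing is set. The lever stays where left (4 to 8 N at the knob).
- clamp_knob (a point): centre of that lever's upright round wooden knob, 22 mm across, 52 mm tall (top 98 mm above the bench), on a flat steel lever 16 mm wide. Turns with the lever: x points along it, level, outward; the upright pivot axis lies 85 mm back along -x; z up. The block (70x60x40 mm, six vials, top 75 mm above the bench) lies across the pivot from where the lever ends up.
- clamp_jaw (a joint): how far the sprung steel jaw of that clamp is pushed in, m: 0 = at rest, with a 12 mm open slot between jaw plate and grey housing; 0.006 = half way, well clamped; 0.012 = slot shut, overrun. Spring about 1 N per mm with 2 N preload.
- spare_knob (a point): centre of the like knob on the lever of the other clamp, of the same make but empty; to be left where it is

How it is judged:
By the outcome, as a careful person would: the job done as asked, in the order asked, and still so for the second after the job is handed in, with the robot touching nothing.
It also fails if it takes over 51 s, if anything falls off the work surface, if the arm or the gripper's body presses on something with over 40 N, if the wrist force passes 120 N, or if a joint passes its speed limit or range.

## Working session

There is one attempt and no reset: what is moved stays moved. The work goes in short steps, each a Python script; the robot and the scene stay as the last script left them, time stands still between calls to the robot, and variables do not carry over. Pictures are saved under pics/ and viewed, and the job is handed in when it is done.

```bash
ls; mkdir -p pics
python3 - <<'E'
from cell import *
import cv2,numpy as np
for n in ["top","side","wrist"]:
    p=camera_params(n); im,d=grab_frame(n)
    cv2.imwrite(f"pics/{n}0.png",im[:,:,::-1]); np.savez(f"pics/{n}0.npz",im=im,d=d,**{k:np.array(v) for k,v in p.items()})
    print(n,p)
print(current_time())
E
```

```text
pics
top {'vertical_fov': 42.417524477252634, 'cx': 256.85852111528885, 'cy': 190.08659193212537, 'dist': array([-0.0170473,  0.       ,  0.       ,  0.       ,  0.       ]), 'rvec': array([ 2.1887497 , -2.1584314 ,  0.15330837]), 'tvec': array([-0.07623672,  0.52365497,  0.97964632])}
side {'vertical_fov': 42.64957524565267, 'cx': 250.6803788519815, 'cy': 202.32925181686798, 'dist': array([-0.07192719,  0.        ,  0.        ,  0.        ,  0.        ]), 'rvec': array([ 2.26535067, -0.78318484,  0.34232271]), 'tvec': array([-0.457526  ,  0.2479869 ,  0.90746188])}
wrist {'vertical_fov': 70.52551487602909, 'cx': 255.636420643296, 'cy': 192.64970741857863, 'dist': array([-0.02486155,  0.        ,  0.        ,  0.        ,  0.        ]), 'rvec': array([-2.3051495 , -1.75693352, -0.25542423]), 'tvec': array([-0.57375119, -0.0328123 ,  0.39160124])}
0.15
```

View pics/top0.png

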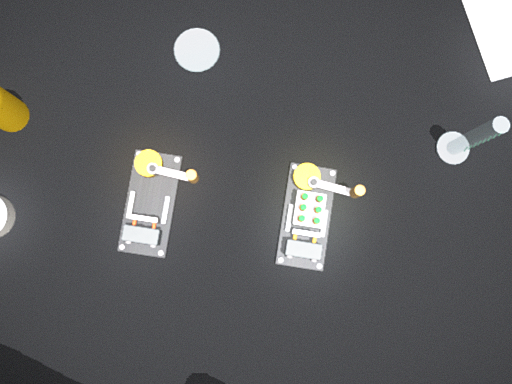

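View pics/side0.png

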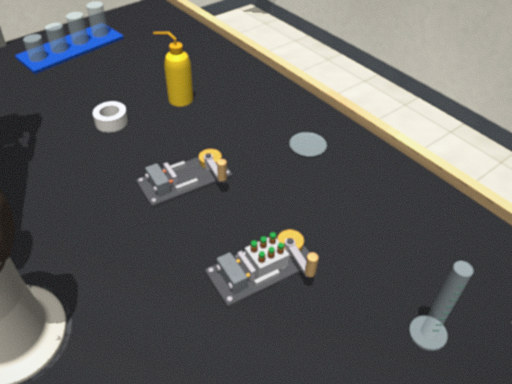

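View pics/wrist0.png

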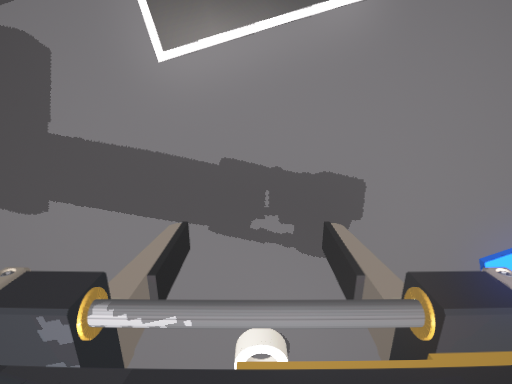

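Top view: the loaded clamp has its pivot at about (313,182) and its knob top at about (360,190). The spare clamp's knob is at (192,176). I'll measure both.

```bash
cat > h.py <<'E'
import cv2,numpy as np
def K(p):
    f=192/np.tan(np.radians(float(p['vertical_fov']))/2); return np.array([[f,0,float(p['cx'])],[0,f,float(p['cy'])],[0,0,1]])
def cast(p,uv,z):
    uv=np.array(uv,float).reshape(-1,1,2)
    n=cv2.undistortPoints(uv,K(p),np.array(p['dist']))[:,0]
    R=cv2.Rodrigues(np.array(p['rvec']))[0]; t=np.array(p['tvec']).ravel()
    C=-R.T@t; r=np.c_[n,np.ones(len(n))]@R
    return C+r*((z-C[2])/r[:,2])[:,None]
def proj(p,X):
    return cv2.projectPoints(np.array(X,float).reshape(-1,1,3),np.array(p['rvec']),np.array(p['tvec']),K(p),np.array(p['dist']))[0][:,0]
def tri(pa,ua,pb,ub):
    P=[];N=[]
    for p,u in((pa,ua),(pb,ub)):
        P.append(np.c_[cv2.Rodrigues(np.array(p['rvec']))[0],np.array(p['tvec']).ravel()])
        N.append(cv2.undistortPoints(np.array(u,float).reshape(-1,1,2),K(p),np.array(p['dist']))[0,0])
    X=cv2.triangulatePoints(P[0],P[1],N[0],N[1]).ravel(); return X[:3]/X[3]
E
python3 - <<'E'
import numpy as np,cv2
from h import *
T=np.load('pics/top0.npz');S=np.load('pics/side0.npz')
a=T['im'][140:280,110:380]; cv2.imwrite('pics/tz.png',cv2.resize(a[:,160:260],None,fx=5,fy=4.2,interpolation=cv2.INTER_CUBIC)[:,:,::-1]) if 0 else cv2.imwrite('pics/tz.png',cv2.resize(T['im'][155:275,270:370],None,fx=5,fy=5,interpolation=cv2.INTER_CUBIC)[:,:,::-1])
cv2.imwrite('pics/sz.png',cv2.resize(S['im'][220:310,200:330],None,fx=6,fy=6,interpolation=cv2.INTER_CUBIC)[:,:,::-1])
for D,n in((T,'top'),(S,'side')):
    h=cv2.cvtColor(D['im'],cv2.COLOR_RGB2HSV)
    for nm,lo,hi in(('wood',(8,60,90),(19,190,255)),('yel',(20,150,90),(32,255,255)),('green',(45,100,40),(85,255,255))):
        m=cv2.inRange(h,lo,hi); k,l,s,c=cv2.connectedComponentsWithStats(m)
        for i in range(1,k):
            if s[i,4]>12: print(n,nm,s[i],c[i].round(1), h[l==i].mean(0).round())
E
```

```text
top wood [189 168  10  16  53] [194.4 178.1] [ 17. 101. 161.]
top wood [350 184  16  14  70] [355.1 191.7] [ 17. 102. 160.]
top wood [132 220   5   6  16] [133.9 222.3] [ 13. 123. 246.]
top wood [152 223   4   6  15] [153.4 225.3] [ 12. 116. 252.]
top yel [  0  87  29  45 955] [ 12.  112.2] [ 23. 207. 175.]
top green [302 194   5   5  21] [304.1 196. ] [ 66. 112. 252.]
top green [317 196   6   6  23] [319.1 198.1] [ 66. 111. 252.]
top green [301 205   5   5  19] [302.8 206.8] [ 70. 113. 254.]
top green [316 207   5   5  20] [317.9 209.1] [ 69. 110. 254.]
top green [299 216   5   5  20] [301.2 217.8] [ 70. 110. 254.]
top green [314 218   5   5  18] [316.1 219.9] [ 69. 109. 254.]
side wood [ 167    0  345  225 3024] [356.8 118.7] [ 18.  97. 134.]
side wood [174  35   9  11  16] [178.2  40.5] [ 18. 133. 117.]
side wood [215 155  12  27 174] [221.8 169.8] [ 17. 110. 147.]
side wood [169 179   4   5  14] [170.4 180.8] [  8. 118. 168.]
side wood [269 237   6   7  21] [271.6 240.9] [ 13. 129. 117.]
side wood [260 242   6   6  20] [262.5 244.9] [ 13. 128. 116.]
side wood [251 247   6   5  23
[... 159 characters left out ...]
side wood [268 252   6   6  21] [270.3 255.1] [ 13. 125. 117.]
side wood [259 257   6   5  17] [261.2 259.5] [ 13. 139. 111.]
side yel [ 153   31   40   76 1506] [177.5  73.4] [ 24. 202. 176.]
side yel [199 149  22  17 132] [209.7 154.9] [ 22. 156. 227.]
side yel [278 230  26  20 220] [291.9 236.6] [ 22. 155. 235.]
side green [269 232   8   7  40] [272.4 234.6] [ 65. 156. 141.]
side green [260 236   6   7  37] [262.7 238.8] [ 65. 157. 143.]
side green [250 240   7   7  37] [253.4 242.7] [ 66. 156. 149.]
side green [279 243   5   6  25] [280.8 245.2] [ 62. 156. 161.]
side green [269 247   5   6  24] [271.  249.7] [ 65. 153. 162.]
side green [260 252   4   6  22] [261.5 254.3] [ 64. 162. 159.]
```

View pics/tz.png

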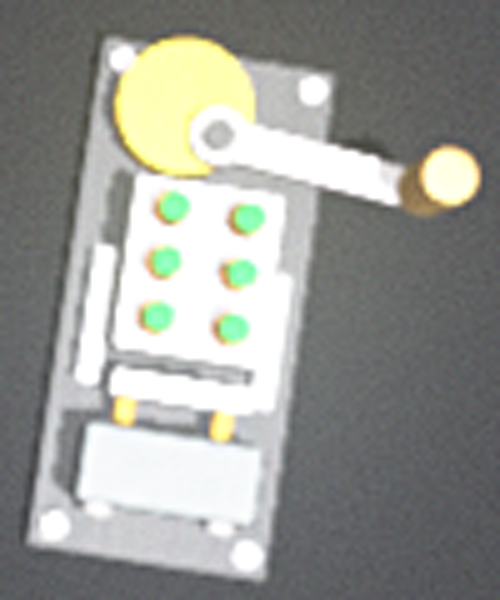

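View pics/sz.png

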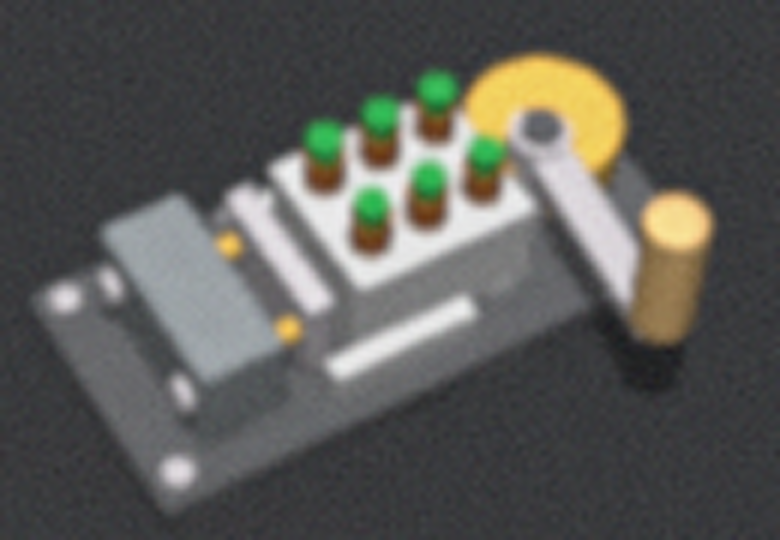

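Run:
```python
import numpy as np,cv2
from h import *
T=np.load('pics/top0.npz');S=np.load('pics/side0.npz')
kt=(359.4,189.9);ks=(312.3,256.5);pt=(313.0,181.4);ps=(290.1,240.8)
print('tri knob',tri(T,kt,S,ks),'tri piv',tri(T,pt,S,ps))
k=cast(T,kt,.098)[0];ks_=cast(S,ks,.098)[0]
print(k,ks_)
p=cast(T,pt,tri(T,pt,S,ps)[2])[0];print(p,np.linalg.norm((k-p)[:2]),np.degrees(np.arctan2(*(k-p)[1::-1])))
# depth at things
for u in [(359,190),(313,181),(310,209),(304,252),(308,233),(290,210),(280,262),(270,280),(304,170)]:
    z=float(T['d'][u[1],u[0]]);n=cv2.undistortPoints(np.array([[u]],float),K(T),T['dist'])[0,0]
    R=cv2.Rodrigues(T['rvec'])[0];print(u,(R.T@(np.r_[n,1]*z-T['tvec'])).round(4))
# base corners in crop
pl=lambda a:((np.array(a)+.5)/5-.5+[270,155])
for c in [(122,57),(313,90),(246,555),(54,524)]: print('bolt',cast(T,pl(c),.015)[0].round(4))
for c in [(80,500),(260,520),(85,425),(262,450),(110,370),(272,410),(110,392),(255,400),(230,440)]: print(cast(T,pl(c),.06)[0].round(4))
```

```text
tri knob [ 0.5206077  -0.26430803  0.0981022 ] tri piv [ 0.5424648  -0.18183746  0.04980927]
[ 0.52030964 -0.26411487  0.098     ] [ 0.5210246  -0.26441432  0.098     ]
[ 0.5418863  -0.18144866  0.04980927] 0.08543567216672505 -104.62837861178113
(359, 190) [ 0.5201 -0.2634  0.0977]
(313, 181) [ 0.5422 -0.1809  0.0536]
(310, 209) [ 0.4858 -0.175   0.0525]
(304, 252) [ 0.4004 -0.1631  0.0531]
(308, 233) [ 0.4381 -0.1715  0.0487]
(290, 210) [ 0.4855 -0.1377  0.0229]
(280, 262) [ 0.3792 -0.1186  0.014 ]
(270, 280) [ 3.417e-01 -9.920e-02 -1.000e-04]
(304, 170) [ 0.567  -0.1648  0.0363]
bolt [ 0.5785 -0.1464  0.015 ]
bolt [ 0.5659 -0.2267  0.015 ]
bolt [ 0.3728 -0.1981  0.015 ]
bolt [ 0.3845 -0.1193  0.015 ]
[ 0.395  -0.1261  0.06  ]
[ 0.388  -0.1969  0.06  ]
[ 0.4243 -0.1279  0.06  ]
[ 0.4154 -0.1977  0.06  ]
[ 0.446  -0.1377  0.06  ]
[ 0.4311 -0.2017  0.06  ]
[ 0.4373 -0.1377  0.06  ]
[ 0.4349 -0.195   0.06  ]
[ 0.4191 -0.1851  0.06  ]
```

Run:
```python
from cell import *
from h import *
p=camera_params("wrist");R=cv2.Rodrigues(p['rvec'])[0];C=-R.T@p['tvec']
t=np.array(current_tool_pos());E=np.array(current_eef_rot())
print('cam in tool',E.T@(C-t),'\naxes (cols x,y,z) in tool\n',(E.T@R.T).round(3));print(E.round(3),t)
np.savez('camtool.npz',c=E.T@(C-t),A=E.T@R.T)
def frame(a,s=1): # tool down, jaws open along heading a
    x=np.array([0,0,-1.]);z=s*np.array([np.cos(a),np.sin(a),0]);return np.c_[x,np.cross(z,x),z]
piv=np.array([.542,-.1816])
for s in(1,-1):
  for d in(-104.6,-80,-50,-20,0):
    r=np.radians(d);k=piv+.085*np.array([np.cos(r),np.sin(r)])
    q=ik([*k,.075],frame(r+np.pi/2,s));print(s,d,None if q is None else np.round(q,1))
```

```text
cam in tool [-0.16189925  0.08097778 -0.00036907] 
axes (cols x,y,z) in tool
 [[-0.    -0.287  0.958]
 [ 0.    -0.958 -0.287]
 [ 1.     0.     0.   ]]
[[-0.001 -0.964  0.266]
 [-0.001  0.266  0.964]
 [-1.     0.    -0.001]] [0.15250971 0.55390662 0.22184962]
1 -104.6 [-38.7  19.3  97.1  -0.   63.7 -24.1]
1 -80 [-36.7  23.6  91.3  -0.   65.  -46.7]
1 -50 [-33.2  27.4  86.1  -0.   66.4 -73.2]
1 -20 [-29.2  28.9  84.1  -0.   67.  -99.2]
1 0 [ -26.7   28.4   84.8   -0.    66.8 -116.7]
-1 -104.6 [-38.7  19.3  97.1  -0.   63.7 155.9]
-1 -80 [-36.7  23.6  91.3  -0.   65.  133.3]
-1 -50 [-33.2  27.4  86.1  -0.   66.4 106.8]
-1 -20 [-29.2  28.9  84.1  -0.   67.   80.8]
-1 0 [-26.7  28.4  84.8  -0.   66.8  63.3]
```

```bash
cat >> h.py <<'E'
def frame(a,s=1):
    x=np.array([0,0,-1.]);z=s*np.array([np.cos(a),np.sin(a),0]);return np.c_[x,np.cross(z,x),z]
piv=np.array([.542,-.1816])
def snap(n,name):
    from cell import camera_params,grab_frame
    p=camera_params(n);im,d=grab_frame(n)
    cv2.imwrite(f"pics/{name}.png",im[:,:,::-1]);np.savez(f"pics/{name}.npz",im=im,d=d,**{k:np.array(v) for k,v in p.items()})
VF=frame(np.radians(-98));VP=np.array([.428,-.168])-.081*np.array([np.cos(np.radians(8)),-np.sin(np.radians(8))])
E
python3 - <<'E'
from cell import *
from h import *
print(ik([*VP,.13],VF))
reach([*VP,.24],VF)
line_to([*VP,.13],feed=.2)
snap("wrist","w1");snap("top","t1")
print(current_time(),current_tool_pos(),current_wrist_force())
E
```

```text
[-4.25773324e+01 -1.63413919e+01  1.26543381e+02 -2.54444375e-14
  6.97980111e+01  5.54226676e+01]
3.5583 [ 0.34880404 -0.15752659  0.13158747] [-0.41364862 -0.09614315 -0.85326915]
```

View pics/w1.png

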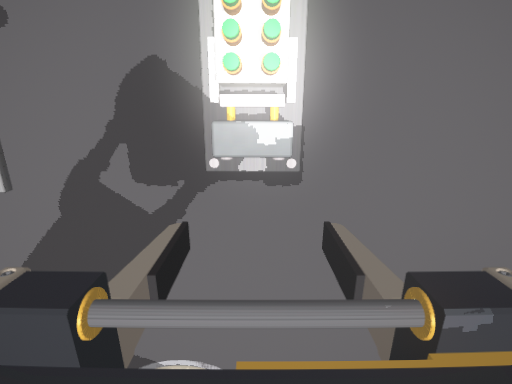

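The wrist view shows the jaw plate at rows 94–106, the open slot at rows 107–121 and the housing at rows 121–157. I'll take edge profiles for the exact gaps.

```bash
cat >> h.py <<'E'
def prof(f,us,v0,v1):
    D=np.load(f'pics/{f}.npz');g=D['im'].astype(float).mean(2)
    return D,g[v0:v1,us[0]:us[1]].mean(1),np.median(D['d'][v0:v1,us[0]:us[1]],1)
def world(D,u,v,d):
    n=cv2.undistortPoints(np.array([[[u,v]]],float),K(D),D['dist'])[0,0]
    return cv2.Rodrigues(D['rvec'])[0].T@(np.r_[n,1]*d-D['tvec'])
E
python3 - <<'E'
from h import *
D,g,d=prof('w1',(240,266),70,165)
for i in range(95): print(70+i,round(g[i]),world(D,253,70+i,d[i]).round(4) if i%1==0 else '')
im=D['im'];cv2.imwrite('pics/w1z.png',cv2.resize(im[0:180,190:320],None,fx=4,fy=3.3,interpolation=cv2.INTER_CUBIC)[:,:,::-1])
E
```

```text
70 247 [ 0.462  -0.1712  0.0516]
71 249 [ 0.4612 -0.1711  0.0521]
72 250 [ 0.4605 -0.171   0.0518]
73 252 [ 0.4597 -0.1709  0.0518]
74 255 [ 0.4589 -0.1708  0.0521]
75 255 [ 0.4582 -0.1707  0.0519]
76 255 [ 0.4575 -0.1706  0.0514]
77 255 [ 0.4567 -0.1704  0.0517]
78 255 [ 0.4559 -0.1703  0.0518]
79 255 [ 0.4551 -0.1702  0.0519]
80 255 [ 0.4544 -0.1701  0.0517]
81 255 [ 0.4536 -0.17    0.0515]
82 254 [ 0.4529 -0.1699  0.0512]
83 220 [ 0.4522 -0.1698  0.0502]
84 210 [ 0.452  -0.1697  0.0436]
85 209 [ 0.452  -0.1696  0.0348]
86 213 [ 0.452  -0.1695  0.0257]
87 224 [ 0.452  -0.1694  0.0153]
88 231 [ 0.4514 -0.1693  0.0119]
89 226 [ 0.4504 -0.1692  0.0119]
90 212 [ 0.4495 -0.1691  0.0119]
91 198 [ 0.4486 -0.1689  0.0119]
92 193 [ 0.4477 -0.1688  0.0119]
93 190 [ 0.4468 -0.1687  0.012 ]
94 254 [ 0.4437 -0.1686  0.0494]
95 255 [ 0.4428 -0.1685  0.0499]
96 255 [ 0.442  -0.1683  0.0496]
97 255 [ 0.4413 -0.1682  0.0496]
98 255 [ 0.4404 -0.1681  0.0498]
99 255 [ 0.4396 -0.168   0.0501]
100 255 [ 0.4388 -0.1679  0.0499]
101 255 [ 0.438  -0.1678  0.0498]
102 255 [ 0.4372 -0.1677  0.0499]
103 255 
[... 1399 characters left out ...]
023 -0.1627  0.0517]
145 202 [ 0.4014 -0.1626  0.0517]
146 200 [ 0.4005 -0.1624  0.0513]
147 200 [ 0.3997 -0.1623  0.0516]
148 199 [ 0.3988 -0.1622  0.0518]
149 198 [ 0.398  -0.1621  0.0517]
150 196 [ 0.3971 -0.162   0.0518]
151 196 [ 0.3962 -0.1618  0.0517]
152 195 [ 0.3953 -0.1617  0.0518]
153 194 [ 0.3944 -0.1616  0.0516]
154 193 [ 0.3936 -0.1615  0.052 ]
155 177 [ 0.3927 -0.1613  0.0515]
156 161 [ 0.3917 -0.1612  0.0509]
157 166 [ 0.3846 -0.1598  0.0117]
158 195 [ 0.3836 -0.1597  0.0119]
159 203 [ 0.3825 -0.1595  0.0117]
160 203 [ 0.3815 -0.1594  0.0118]
161 207 [ 0.3804 -0.1592  0.0117]
162 208 [ 0.3794 -0.1591  0.0119]
163 210 [ 0.3784 -0.1589  0.012 ]
164 211 [ 0.3773 -0.1588  0.0119]
```

View pics/w1z.png

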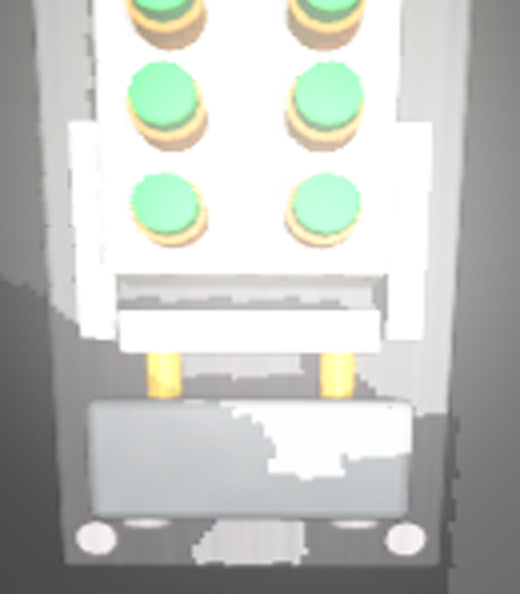

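Run:
```python
from h import *
D=np.load('pics/top0.npz');h=cv2.cvtColor(D['im'],cv2.COLOR_RGB2HSV)
m=cv2.inRange(h[155:200,285:335],(18,60,90),(35,255,255));
k,l,s,c=cv2.connectedComponentsWithStats(m);i=1+s[1:,4].argmax();print(s[i])
pts=cv2.findNonZero((l==i).astype(np.uint8));(cx,cy),r=cv2.minEnclosingCircle(pts);print(cx+285,cy+155,r)
cc=cast(D,(cx+285,cy+155),.0365)[0];print(cc,'off',cc[:2]-piv,np.linalg.norm(cc[:2]-piv),'ang',np.degrees(np.arctan2(*(cc[:2]-piv)[::-1])))
print('r m',r*2.1)
```

```text
[  7   7  29  29 520]
306.384614944458 176.0 14.459388732910156
[ 0.55461927 -0.1697343   0.0365    ] off [0.01261927 0.0118657 ] 0.01732169028513415 ang 43.2371757609464
r m 30.36471633911133
```

```bash
cat >> h.py <<'E'
TH0=-104.6
def kp(deg,z=.067):
    r=np.radians(TH0+deg);return [*(piv+.085*np.array([np.cos(r),np.sin(r)])),z],frame(r+np.pi/2)
def arc(a,b,step=4,feed=.05):
    from cell import line_to,current_wrist_force
    n=max(1,int(np.ceil(abs(b-a)/step)))
    for q in np.linspace(a,b,n+1)[1:]:
        line_to(*kp(q),feed=feed)
        r=np.radians(TH0+q);F=np.array(current_wrist_force())
        print(round(q,1),'tan',round(F[:2]@[-np.sin(r),np.cos(r)],1),'rad',round(F[:2]@[np.cos(r),np.sin(r)],1),'z',round(F[2],1))
E
python3 - <<'E'
from cell import *
from h import *
line_to([*VP,.2],feed=.25)
reach(*kp(0,.17))
line_to(kp(0)[0],feed=.15)
close_gripper(12)
print(current_opening(),current_time(),current_wrist_force())
arc(0,12)
print(current_time(),current_opening());snap("top","t2");snap("side","s2")
E
```

```text
0.02165188120549545 7.1417 [ 1.80678704  0.02489089 -1.38470197]
4.0 tan -0.4 rad 0.4 z -0.7
8.0 tan 1.3 rad 0.2 z -1.0
12.0 tan 1.2 rad 0.0 z -2.1
7.9417 0.02173740224975319
```

View pics/t2.png

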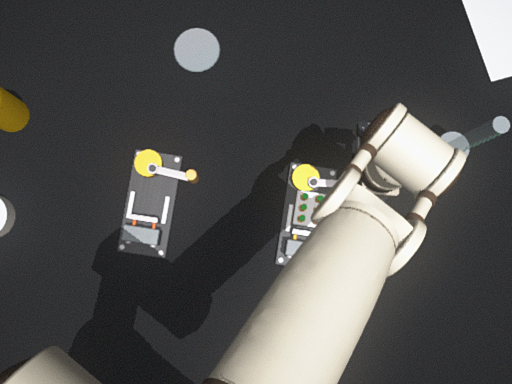

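View pics/s2.png

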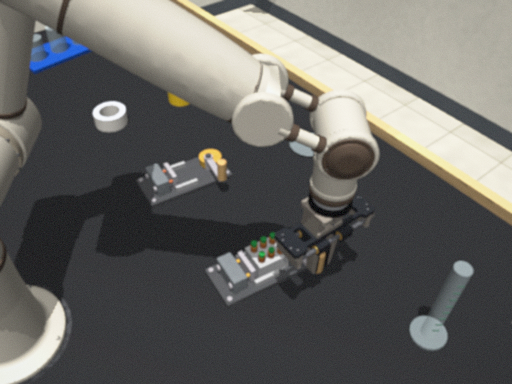

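Run:
```python
from cell import *
from h import *
arc(12,50)
print(current_time(),current_opening());snap("side","s3");snap("top","t3");snap("wrist","w3")
for n in("s3","t3"):
    D=np.load(f'pics/{n}.npz');h=cv2.cvtColor(D['im'],cv2.COLOR_RGB2HSV)
a=cv2.resize(np.load('pics/s3.npz')['im'][200:310,190:350],None,fx=4,fy=4,interpolation=cv2.INTER_CUBIC)
b=cv2.resize(np.load('pics/t3.npz')['im'][140:280,260:400],None,fx=4,fy=4,interpolation=cv2.INTER_CUBIC)
cv2.imwrite('pics/s3z.png',a[:,:,::-1]);cv2.imwrite('pics/t3z.png',b[:,:,::-1])
```

```text
15.8 tan 1.1 rad 1.1 z -0.7
19.6 tan -1.1 rad 1.0 z 0.2
23.4 tan -1.1 rad 2.1 z -0.7
27.2 tan -1.2 rad 1.7 z -0.3
31.0 tan -0.1 rad 2.8 z -0.5
34.8 tan -0.7 rad 2.1 z -1.6
38.6 tan -0.7 rad 2.0 z -0.1
42.4 tan -1.3 rad 2.8 z -0.8
46.2 tan -1.1 rad 2.7 z -0.6
50.0 tan -3.2 rad 1.8 z -0.9
10.7083 0.021481896291478
```

View pics/s3z.png

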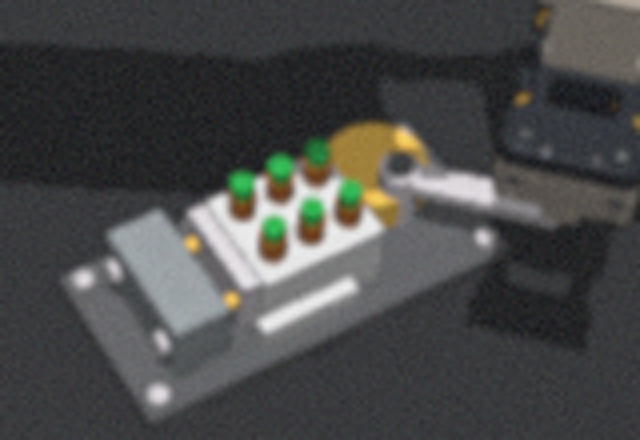

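View pics/t3z.png

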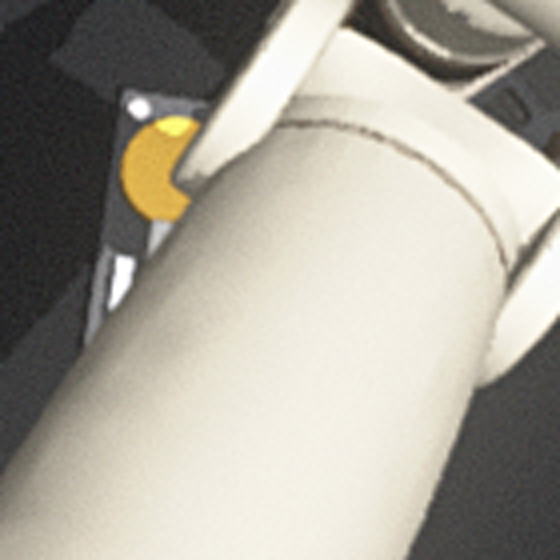

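View pics/w3.png

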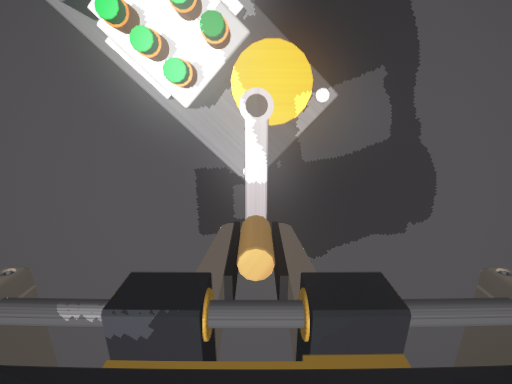

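The side view shows the block now flush against the jaw plate. I'll measure the jaw back edge against the housing front edge from the side depth.

```bash
cat >> h.py <<'E'
def gap(f,lat=.024,show=False):
    """jaw/housing surface points of side/wrist depth, axis coord s along push dir from pivot"""
    D=np.load(f'pics/{f}.npz');v,u=np.mgrid[0:384,0:512];d=D['d'].ravel()
    n=cv2.undistortPoints(np.c_[u.ravel(),v.ravel()].astype(float).reshape(-1,1,2),K(D),D['dist'])[:,0]
    X=(np.c_[n,np.ones(len(n))]*d[:,None]-D['tvec'].ravel())@cv2.Rodrigues(D['rvec'])[0]
    a=np.radians(172);A=np.array([np.cos(a),np.sin(a)]);B=np.array([-A[1],A[0]])
    s=(X[:,:2]-piv)@A;l=(X[:,:2]-piv)@B
    l0=(np.array([.407,-.1635])-piv)@B
    k=(d>0)&(abs(l-l0)<lat)&(s>.02)&(s<.17)
    out=[]
    for b in np.arange(.08,.16,.001):
        q=k&(s>=b)&(s<b+.001)
        out.append((round(b*1000),q.sum(),round(float(X[q,2].max())*1000,1) if q.any() else 0, round(float(np.median(X[q,2]))*1000,1) if q.any() else 0))
    return out
E
python3 - <<'E'
from h import *
G=[gap(f) for f in('side0','s3','w1')]
for r in zip(*G): print(*r)
E
```

```text
(80, np.int64(13), 74.9, 59.1) (80, np.int64(13), 509.8, 502.0) (80, np.int64(84), 77.3, 70.6)
(81, np.int64(20), 75.8, 60.7) (81, np.int64(21), 511.9, 498.8) (81, np.int64(103), 76.6, 68.2)
(82, np.int64(25), 76.0, 63.4) (82, np.int64(24), 512.4, 491.6) (82, np.int64(101), 76.5, 56.2)
(83, np.int64(18), 75.5, 64.6) (83, np.int64(23), 513.8, 74.8) (83, np.int64(131), 75.5, 64.5)
(84, np.int64(24), 74.9, 56.0) (84, np.int64(36), 513.3, 499.2) (84, np.int64(100), 71.4, 55.1)
(85, np.int64(16), 63.1, 52.1) (85, np.int64(18), 514.9, 491.2) (85, np.int64(89), 63.1, 51.5)
(86, np.int64(12), 53.4, 51.1) (86, np.int64(40), 516.6, 496.4) (86, np.int64(97), 53.7, 51.9)
(87, np.int64(9), 52.5, 51.0) (87, np.int64(21), 514.8, 491.3) (87, np.int64(58), 53.9, 51.9)
(88, np.int64(9), 53.4, 51.3) (88, np.int64(26), 517.0, 499.8) (88, np.int64(59), 53.2, 51.7)
(89, np.int64(19), 53.6, 46.3) (89, np.int64(39), 518.7, 495.5) (89, np.int64(113), 53.2, 51.5)
(90, np.int64(71), 52.5, 38.1) (90, np.int64(34), 517.6, 495.4) (90, np.int64(268), 51.8, 35.3)
(91, np.int64(33), 52.5, 36.8) (91, np.int64(41), 51
[... 5872 characters left out ...]
 478.4) (152, np.int64(0), 0, 0)
(153, np.int64(83), 52.6, 34.1) (153, np.int64(147), 553.0, 47.4) (153, np.int64(0), 0, 0)
(154, np.int64(21), 44.9, 13.0) (154, np.int64(73), 554.4, 499.9) (154, np.int64(5), 38.2, 37.4)
(155, np.int64(9), 36.7, 10.7) (155, np.int64(80), 555.8, 506.6) (155, np.int64(14), 38.0, 36.0)
(156, np.int64(16), 38.0, 11.9) (156, np.int64(81), 554.8, 501.6) (156, np.int64(9), 38.5, 36.3)
(157, np.int64(14), 35.7, 12.1) (157, np.int64(78), 554.8, 498.5) (157, np.int64(0), 0, 0)
(158, np.int64(10), 11.9, 10.6) (158, np.int64(75), 556.4, 508.7) (158, np.int64(31), 13.1, 11.8)
(159, np.int64(8), 13.2, 11.7) (159, np.int64(75), 557.1, 507.3) (159, np.int64(31), 12.9, 12.0)
```

```bash
cat >> h.py <<'E'
def top_s(f,lat=.024):
    D=np.load(f'pics/{f}.npz');v,u=np.mgrid[0:384,0:512];d=D['d'].ravel()
    n=cv2.undistortPoints(np.c_[u.ravel(),v.ravel()].astype(float).reshape(-1,1,2),K(D),D['dist'])[:,0]
    X=(np.c_[n,np.ones(len(n))]*d[:,None]-D['tvec'].ravel())@cv2.Rodrigues(D['rvec'])[0]
    a=np.radians(172);A=np.array([np.cos(a),np.sin(a)]);B=np.array([-A[1],A[0]])
    s=(X[:,:2]-piv)@A;l=(X[:,:2]-piv)@B;l0=(np.array([.407,-.1635])-piv)@B
    k=(d>0)&(abs(l-l0)<lat)&(X[:,2]>.0455)&(X[:,2]<.06)
    return np.histogram(s[k]*1000,np.arange(84,128,1))[0]
E
python3 - <<'E'
from h import *
for f in('side0','s2','s3','w1'): print(f,' '.join(f'{84+i}:{c}' for i,c in enumerate(top_s(f))))
E
```

```text
side0 84:15 85:12 86:12 87:9 88:9 89:12 90:18 91:6 92:0 93:0 94:0 95:0 96:0 97:0 98:0 99:5 100:8 101:13 102:10 103:7 104:12 105:8 106:8 107:11 108:14 109:7 110:1 111:0 112:0 113:0 114:0 115:0 116:0 117:0 118:0 119:0 120:0 121:4 122:6 123:10 124:11 125:7 126:10
s2 84:14 85:13 86:11 87:10 88:14 89:8 90:16 91:8 92:2 93:0 94:0 95:0 96:0 97:0 98:0 99:6 100:7 101:10 102:12 103:9 104:11 105:9 106:9 107:11 108:7 109:12 110:2 111:0 112:0 113:0 114:0 115:0 116:0 117:0 118:0 119:0 120:0 121:2 122:7 123:6 124:10 125:13 126:8
s3 84:1 85:3 86:4 87:3 88:3 89:5 90:10 91:8 92:10 93:12 94:13 95:11 96:10 97:11 98:10 99:10 100:18 101:6 102:9 103:10 104:10 105:6 106:13 107:8 108:14 109:9 110:11 111:1 112:0 113:0 114:0 115:0 116:0 117:0 118:0 119:0 120:0 121:2 122:9 123:9 124:6 125:10 126:9
w1 84:62 85:84 86:97 87:58 88:59 89:113 90:60 91:0 92:0 93:0 94:0 95:0 96:0 97:0 98:0 99:74 100:92 101:57 102:56 103:59 104:111 105:55 106:56 107:57 108:56 109:0 110:0 111:0 112:0 113:0 114:0 115:0 116:0 117:0 118:0 119:0 120:11 121:54 122:78 123:86 124:54 125:55 126:55
```

Run:
```python
from cell import *
from h import *
arc(50,63,feed=.04)
print(current_time(),current_opening());snap("side","s4")
print(' '.join(f'{84+i}:{c}' for i,c in enumerate(top_s('s4'))))
```

```text
53.2 tan -4.8 rad 2.1 z -0.2
56.5 tan -5.0 rad 1.6 z -0.1
59.8 tan -6.2 rad 2.3 z -1.1
63.0 tan -6.0 rad 2.2 z 0.0
11.925 0.021510451066426347
84:3 85:3 86:3 87:4 88:3 89:4 90:4 91:4 92:9 93:5 94:7 95:6 96:11 97:8 98:16 99:12 100:8 101:14 102:9 103:12 104:15 105:8 106:10 107:11 108:8 109:10 110:9 111:8 112:11 113:14 114:12 115:1 116:0 117:0 118:0 119:0 120:1 121:2 122:7 123:10 124:9 125:7 126:8
```

Run:
```python
from cell import *
from h import *
arc(63,65.3,feed=.03)
let_go()
line_to(kp(65.3,.2)[0],feed=.2)
snap("side","s5")
reach([*VP,.2],VF)
line_to([*VP,.13],feed=.2)
dwell(.2)
snap("wrist","w5");snap("top","t5")
print(current_time())
for f in('s5','w5'):print(f,' '.join(f'{84+i}:{c}' for i,c in enumerate(top_s(f))))
D,g,d=prof('w5',(240,266),90,126)
for i in range(36): print(90+i,round(g[i]),world(D,253,90+i,d[i]).round(4)[[0,2]])
```

```text
65.3 tan -6.7 rad 1.3 z 0.2
17.0833
s5 84:3 85:3 86:1 87:5 88:3 89:2 90:6 91:1 92:8 93:5 94:4 95:9 96:5 97:10 98:21 99:9 100:8 101:9 102:12 103:12 104:14 105:9 106:10 107:6 108:11 109:12 110:7 111:13 112:11 113:12 114:11 115:3 116:0 117:0 118:0 119:0 120:0 121:2 122:6 123:10 124:11 125:10 126:8
w5 84:34 85:30 86:45 87:22 88:21 89:29 90:31 91:19 92:21 93:39 94:28 95:29 96:31 97:77 98:62 99:57 100:59 101:111 102:57 103:55 104:62 105:106 106:56 107:56 108:56 109:110 110:56 111:56 112:56 113:55 114:26 115:0 116:0 117:0 118:0 119:0 120:53 121:56 122:54 123:55 124:104 125:63 126:55
90 244 [0.4471 0.0527]
91 248 [0.4464 0.0517]
92 250 [0.4456 0.0519]
93 255 [0.4449 0.0515]
94 255 [0.4441 0.0515]
95 255 [0.4433 0.0518]
96 255 [0.4425 0.0518]
97 255 [0.4417 0.0517]
98 255 [0.4409 0.0515]
99 255 [0.4401 0.0514]
100 253 [0.4393 0.0509]
101 230 [0.4386 0.049 ]
102 254 [0.4378 0.0495]
103 255 [0.437  0.0499]
104 255 [0.4362 0.0496]
105 255 [0.4354 0.0496]
106 255 [0.4345 0.0493]
107 255 [0.4337 0.0494]
108 255 [0.4329 0.0494]
109 255 [0.4321 0.0497]
110 255 [0.4313 0.0497]
111 255 [0.4305 0.0495]
112 255 [0.4296 0.0498]
113 241 [0.4287 0.0123]
114 165 [0.4278 0.0116]
115 152 [0.4268 0.0117]
116 148 [0.4259 0.0118]
117 147 [0.4249 0.0117]
118 147 [0.4239 0.0118]
119 146 [0.423  0.0115]
120 140 [0.4223 0.0227]
121 141 [0.4221 0.049 ]
122 185 [0.4214 0.0504]
123 211 [0.4205 0.0512]
124 219 [0.4197 0.0517]
125 225 [0.4189 0.0517]
```

View pics/w5.png

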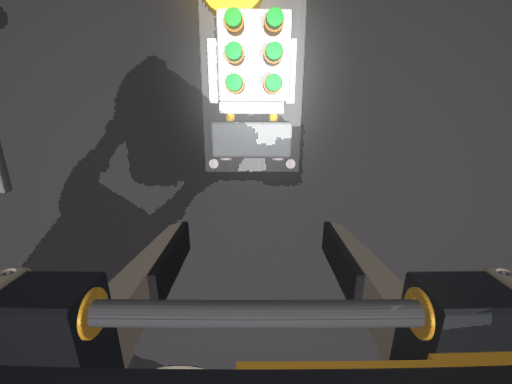

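View pics/t5.png

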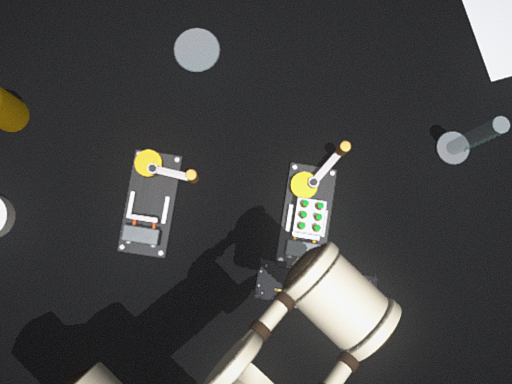

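View pics/s5.png

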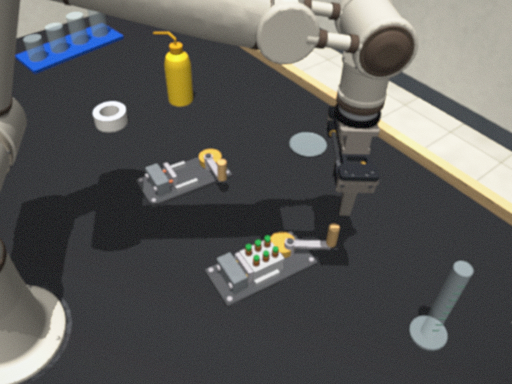

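The top view shows the loaded knob at about (345,147) and the spare knob unchanged at (192,176). The jaw is in by about 5.2 mm and the slot has about 7 mm left. I'll regrasp and add the last ~3°.

Run:
```python
from cell import *
from h import *
D=np.load('pics/t5.npz')
k=cast(D,(345,146.5),.098)[0];r=k[:2]-piv;a=np.degrees(np.arctan2(r[1],r[0]))-TH0;print(k,np.linalg.norm(r),a)
assert abs(a-65)<4
a0=64.6
line_to([*VP,.2],feed=.25)
reach(*kp(a0,.18))
line_to(kp(a0)[0],feed=.15)
close_gripper(12);print(current_opening(),current_time())
snap("side","s6")
arc(a0,68,step=2,feed=.03)
snap("side","s7")
for f in('s6','s7'):print(f,' '.join(f'{84+i}:{c}' for i,c in enumerate(top_s(f)) if i>22))
```

```text
[ 0.60454961 -0.23702561  0.098     ] 0.0835730341436902 63.05564103612756
0.021766215345409148 21.5333
66.3 tan -5.0 rad -1.4 z 0.9
68.0 tan -6.7 rad -0.9 z 1.1
s6 107:8 108:12 109:11 110:9 111:8 112:10 113:10 114:15 115:3 116:0 117:0 118:0 119:0 120:0 121:3 122:7 123:5 124:12 125:9 126:11
s7 107:9 108:8 109:11 110:11 111:10 112:6 113:10 114:16 115:10 116:2 117:0 118:0 119:0 120:1 121:0 122:10 123:6 124:9 125:12 126:10
```

Run:
```python
from cell import *
from h import *
let_go()
line_to(kp(68,.2)[0],feed=.2)
reach([*VP,.2],VF)
line_to([*VP,.13],feed=.2)
dwell(.2)
snap("wrist","w8");snap("top","t8")
print(current_time(),current_wrist_force())
for f in('w1','w8',):
    print(f,' '.join(f'{84+i}:{c}' for i,c in enumerate(top_s(f)) if i>22))
    D,g,d=prof(f,(240,266),102,124)
    for i in range(22): print(102+i,round(g[i]),world(D,253,102+i,d[i]).round(4)[[0,2]],end=' ; ')
    print()
def knob(f,b):
    D=np.load(f'pics/{f}.npz');z=D['d'][b[1]:b[3],b[0]:b[2]];return D['im'][b[1]:b[3],b[0]:b[2]].astype(int)
print('spare change',abs(knob('t8',(120,145,205,260))-knob('top0',(120,145,205,260))).mean())
cv2.imwrite('pics/t8z.png',cv2.resize(np.load('pics/t8.npz')['im'][130:270,110:370],None,fx=3,fy=3)[:,:,::-1])
```

```text
26.9583 [0.04314772 0.30567836 0.49832097]
w1 107:57 108:56 109:0 110:0 111:0 112:0 113:0 114:0 115:0 116:0 117:0 118:0 119:0 120:11 121:54 122:78 123:86 124:54 125:55 126:55
102 255 [0.4372 0.0499] ; 103 255 [0.4364 0.0494] ; 104 255 [0.4356 0.0497] ; 105 255 [0.4348 0.0494] ; 106 249 [0.4344 0.0326] ; 107 216 [0.4338 0.0115] ; 108 225 [0.4329 0.0115] ; 109 225 [0.432  0.0116] ; 110 224 [0.431  0.0116] ; 111 224 [0.4301 0.0116] ; 112 225 [0.4291 0.0119] ; 113 206 [0.4282 0.0119] ; 114 184 [0.4272 0.0121] ; 115 176 [0.4263 0.0116] ; 116 175 [0.4253 0.0117] ; 117 174 [0.4244 0.0118] ; 118 173 [0.4234 0.0115] ; 119 169 [0.4224 0.0116] ; 120 163 [0.4223 0.0434] ; 121 205 [0.4217 0.0498] ; 122 232 [0.4209 0.0512] ; 123 238 [0.4201 0.0517] ; 
w8 107:55 108:55 109:112 110:56 111:55 112:55 113:56 114:56 115:0 116:0 117:0 118:0 119:0 120:55 121:56 122:56 123:56 124:98 125:67 126:55
102 246 [0.4378 0.0493] ; 103 255 [0.437  0.0499] ; 104 255 [0.4362 0.0499] ; 105 255 [0.4354 0.0494] ; 106 255 [0.4345 0.0499] ; 107 255 [0.4337 0.0496] ; 108 255 [0.4329 0.0497] ; 109 255 [0.4321 0.0497] ; 110 255 [0.4313 0.0497] ; 111 255 [0.4305 0.0501] ; 112 255 [0.4296 0.05  ] ; 113 255 [0.4288 0.0496] ; 114 227 [0.4278 0.0119] ; 115 151 [0.4268 0.0116] ; 116 150 [0.4259 0.0114] ; 117 149 [0.4249 0.0115] ; 118 148 [0.424  0.0119] ; 119 147 [0.423  0.0118] ; 120 142 [0.4223 0.0228] ; 121 142 [0.4222 0.0491] ; 122 186 [0.4214 0.0506] ; 123 213 [0.4205 0.0513] ; 
spare change 47.246445012787724
```

View pics/t8z.png

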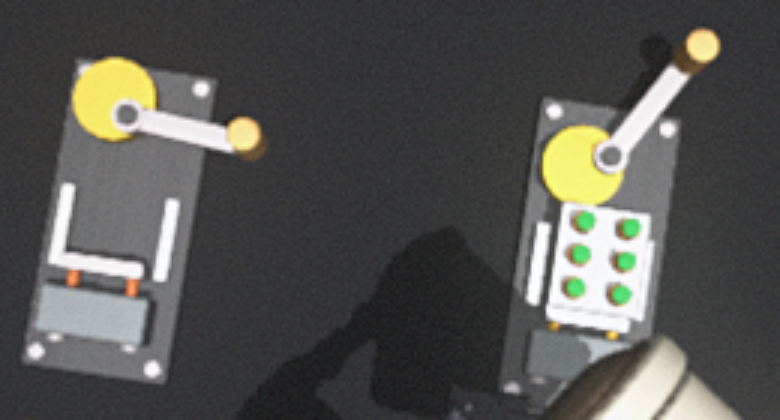

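Run:
```python
from cell import *
print(current_time());print(finish_job())
```

```text
26.9583
the job is handed in; nothing more can be done
None
```

The loaded clamp is set: the jaw is pushed in about 6.0 mm, with about 6 mm of slot still open. I handed the job in at 27 s with the gripper open and clear of everything.

- **What I did:** I gripped the knob and swung the lever about 65° counter-clockwise, then let go and measured the jaw at about 5.2 mm. I then gripped the knob again, added about 3° more, and let go for good.
- **Jaw travel:** The last wrist depth picture puts the jaw's back edge at x ≈ 0.428, up from 0.434 at rest. The housing edge is at 0.422. The jaw never came closer to its housing than it is now.
- **Forces:** The wrist force at the knob stayed below about 7 N in the readings I took along the swing.
- **Spare clamp:** Its lever looks unmoved in the last top picture. My pixel comparison of that clamp did show a large difference (47 grey levels). I put this down to the lighting and exposure change, because its knob is in the same place.
- **Small disagreement:** After the first swing the top view put the lever at about 63°, where I had commanded 65.3°. I went by the measured jaw travel instead of the angle.

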